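Swap the cells of a photometer and hold the sample in its beam

TASK

The repaired photometer is on test with its cover off. Take the blank cell out of its cell slot and stand it in the free place of the cell rack, then fetch the sample cell (the tall one with the knob stopper) from the rack, push it all the way down in the photometer's slot against the spring lift and finish while still gripping it there, because with the cover off only the hand keeps it down in the light beam. Cells are glass: grip them only by their frosted faces, never on the clear windows, do not drop them or knock them over, and leave the spare cell and the other things on the bench where they are.

Things in the scene. Friction and masses are not known exactly. Their poses are not given: they have to be found in the camera images.
- photometer: Photometer with its cover off, fixed to the bench: grey open case 150 (its x) x 206 (its y) mm, 22 mm high at the rim; a sloping panel with display and keys along its -x side. Origin: centre of the underside, on the bench top. The light path runs along its y axis: finned black lamp at +y, metal detector can at -y (both end at most 47 mm above the bench), and between them the black cell holder, whose top face is 50 mm above the bench.
- cell_slot (a point): Centre of the mouth of the cell slot, in the top face of the holder, 50 mm above the bench; axes as the photometer. The slot is 45 mm along the photometer's y by 21 mm along its x (2.5 mm of play each side of a cell), no lead-in chamfer to speak of; it goes straight down. A cell stands in it upright with its long side along the photometer's y, either way round.
- beam (a point): Centre of the light beam in the cell slot, 31 mm above the bench, 19 mm below cell_slot; axes as the photometer.
- lift (a joint): Spring lift at the bottom of the slot, on which the cell stands: 0 = up (cell bottom 30 mm above the bench, too high: the beam meets only its foot), 0.012 m = pushed fully down (cell bottom 18 mm above the bench, beam through the clear windows). Spring: 2.5 N at the top, 5.5 N at the bottom; it pops up again when let go. Fully down, the upper 38 mm of the cell's frosted faces stand free above the holder (50 mm when up; 42 mm above the rack in a rack place).
- rack: Grey plastic cell rack, fixed to the bench: block 44 (its x) x 176 (its y) mm on a foot 56 x 188 mm, top face 36 mm above the bench. Origin: centre of the underside, on the bench top. Three places in a row along its y, 54 mm apart; one of the end places holds the sample, the other the spare, the middle one is free at the start.
- place_a (a point): Centre of the mouth of the rack's +y place, 36 mm above the bench; axes as the rack. Each place is a pocket 45 mm along the rack's y by 21 mm along its x (2.5 mm of play each side), 28 mm deep (floor 8 mm above the bench), no lead-in chamfer to speak of.
- place_b (a point): The same for the middle place (free at the start).
- place_c (a point): The same for the rack's -y place.
- blank: Blank cell, standing in the photometer's slot at the start: rectangular glass cell, 40 mm (its x) x 16 mm (its y) x 70 mm high, with a flat white cap 36 x 15 x 5 mm on top (75 mm in all), about 60 g. Origin: centre of its underside, z up. Its two wide faces (40 mm wide, 16 mm apart, facing +-y) are frosted white and are the ones to grip; the two narrow ends (facing +-x) are the clear windows.
- sample: Sample cell, in one of the rack's end places at the start: the same glass cell, 40 (x) x 16 (y) x 70 mm high, about 60 g, but its white stopper is a thin plate with a round knob 13 mm across, 15.5 mm high in all (85.5 mm with the cell). Origin: centre of its underside, z up. Frosted wide faces at +-y, clear windows at +-x.
- sample_frost_left: The sample's frosted face at +y (origin is that of the cell).
- sample_frost_right: The sample's frosted face at -y (origin is that of the cell).
- sample_windows: The sample's two clear end windows at +-x (origin is that of the cell).
- blank_windows: The blank's two clear end windows at +-x (origin is that of the cell).
- spare: Spare cell, in the other end place of the rack: as the blank with the same flat cap, but only 52 mm high (57 mm with the cap). Not to be moved.
- solder: Blue reel of solder standing on the bench, 64 mm across and 44 mm high; a bystander. Origin under its centre.
- cutters: Side cutters with red and blue grips, 170 mm long and 16 mm high, lying on the bench; a bystander.
- wheel: Black plastic caster wheel lying flat, 62 mm across and 16 mm high; a bystander.
Not all that is in view belongs to the job. What is shaped like the sample but yellow is not meant.

How it is judged:
By the outcome, as a careful person would: the job done as asked, in the order asked, and still so for the second after the job is handed in, while the arm keeps its last pose, push and grip.
It also fails if it takes over 64 s, if anything falls off the work surface, if the arm or the gripper's body presses on something with over 40 N, if the wrist force passes 120 N, or if a joint passes its speed limit or range.

ROBOT

A 7-joint arm with a two-finger parallel gripper is mounted at the origin on a cart in front of the work surface, level with it; the furniture and walls round the work are solid. World frame = base frame: x ahead of the robot, y to its left, z up, the work surface at z = 0. Lengths are in m, angles in rad, forces in N, time in s.
With the tool pointing down it reaches from about 0.425 to 0.875 m from the base axis. Payload 4.7 kg.
Tool frame: the origin (TCP) lies between the finger pads; the fingertips stand 8 mm ahead of it and the grasp point (between the pads) lies 11 mm behind it; z points along the fingers, y is the line along which they close (so a half turn about z gives the same grasp; the last joint's range is limited). The gripper opens to 87 mm and grips with 3 to 60 N. Pads are 19 mm wide; open, the fingers measure 117 mm over their backs; the gripper's body (75 mm by 190 mm) begins 51 mm behind the grasp point.
Start: joints at [-1.278, 0.321, -0.07, 1.45, 0.023, 1.371, -0.057], TCP at [0.179, 0.625, 0.231] pointing down, gripper open.
Joint ranges: [-2.86, 2.86], [-0.3, 2.09], [-1.38, 1.24], [0.06, 2.45], [-1.56, 4.7], [0.09, 2.05], [-2.69, 2.69]. Speed limits (rad/s): [2.57, 2.57, 3.14, 3.14, 3.14, 3.14, 3.14].

INTERFACE

Orientations are given as a rotation vector (axis times angle).
In Python, from bench import ctrl gives the robot as it stands. Calls block until the motion is done:
- ctrl.reach(position, orientation): joint-space move of the TCP to a pose.
- ctrl.move_straight(position, attitude=None, speed=0.15): straight line of the TCP; attitude=None keeps the orientation; speed is the mean speed in m/s.
- ctrl.goto_joints(angles): joint-space move.
- ctrl.let_go() and ctrl.close_gripper(): open the fingers fully, or close them until they stop; the grip force is fixed at half the most.
- ctrl.sleep(seconds).
- ctrl.solve_ik(position, orientation): joint angles nearest the present ones, or None.
- ctrl.read_state(): the state.
- ctrl.grab_frame(name): name is "scene" or "side" or "wrist"; returns a dict with "img" (480x640x3 uint8, red, green, blue), "camera_matrix" (3x3 intrinsics, pixels), "view" (4x4, takes a point from world to camera coordinates). Camera axes: x right, y down, z forward; pixel columns grow to the right and rows downward; lengths in m; the calibration is good to about 2 mm. A picture is of the moment at which its call begins. There is no depth.
A pose or a line that the arm cannot do raises ctrl.IKError and nothing moves.
- ctrl.close_job(): hands the job in; it is judged then, once.
Trained networks look in a picture, given as the dict that the camera call returned (one of the last four; its "shot" number tells which), for a name from the list of things; names that differ only in an ending like _2 or _b are one class to them, and where a whole thing is asked for, a point or a joint stands for the part that bears it (a point fixed in the world has none). Each returns a list of dicts, best first, with "p" (0 to 1); they miss things now and then, are a little off and sometimes report something else, mostly with a low value. They report only what shows in the picture. A call takes as long as a camera call. They do not tell look-alikes from the thing itself.
- ctrl.search_frame(picture, target): "rect" ([left, top, right, bottom] in pixels, round what is visible of it).
The state is a dict: "clock": time; "q": joint angles; "qd": joint speeds; "tau": joint torques, N m; "tool_pos": TCP position; "tool_rot": TCP orientation; "ft_force": force on the tool from outside, world axes, zero at the start; "ft_torque": the same for the moment, N m; "finger_gap": finger opening in m; "grip_force": force on a finger pad.
Only numpy, scipy, OpenCV 4.12 (cv2) and the standard library are available. Lean on these libraries where they do the work, as an engineer would, in place of code of your own. Each camera call takes 0.05 s, during which the arm holds its last target. There are 200 camera calls.

## Working session

There is one attempt and no reset: what is moved stays moved. The work goes in short steps, each a Python script; the robot and the scene stay as the last script left them, time stands still between calls to the robot, and variables do not carry over. Pictures are saved under pics/ and viewed, at most 10 in all, crops included, and the job is handed in when it is done.

```bash
ls; mkdir -p pics
cat > h.py <<'E'
import numpy as np, cv2
from bench import ctrl
def save(f,n): cv2.imwrite('pics/'+n+'.png',f['img'][:,:,::-1])
def proj(f,P):
    P=np.atleast_2d(P); c=(f['view']@np.c_[P,np.ones(len(P))].T)[:3]
    p=f['camera_matrix']@c; return (p[:2]/p[2]).T
def ray(f,uv):
    V=np.array(f['view']);R=V[:3,:3];o=-R.T@V[:3,3]
    d=R.T@np.linalg.inv(f['camera_matrix'])@np.array([uv[0],uv[1],1.]); return o,d/np.linalg.norm(d)
def onz(f,uv,z):
    o,d=ray(f,uv); return o+d*(z-o[2])/d[2]
def tri(obs):
    A=np.zeros((3,3));b=np.zeros(3)
    for f,uv in obs:
        o,d=ray(f,uv);M=np.eye(3)-np.outer(d,d);A+=M;b+=M@o
    return np.linalg.solve(A,b)
E
python3 - <<'E'
from h import *
np.set_printoptions(precision=3,suppress=True)
F={}
for n in ['scene','side','wrist']:
    f=ctrl.grab_frame(n);save(f,n+'0');F[n]=f
    print(n,f['view'].tolist() if 0 else np.array(ray(f,(320,240))))
    for t in ['photometer','rack','sample','blank','spare','solder','cutters','wheel'] if n!='wrist' else ['photometer','rack','sample']:
        print(t,[(np.round(r['rect']).tolist(),round(r['p'],2)) for r in ctrl.search_frame(f,t)[:3]])
s=ctrl.read_state();print(s['clock'],s['tool_rot'],s['ft_force'])
cv2.imwrite('pics/two.png',np.vstack([F['scene']['img'],F['side']['img']])[:,:,::-1])
E
```

```text
pics
scene [[ 0.052  0.507  0.567]
 [ 0.57  -0.616 -0.544]]
photometer [([120.0, 304.0, 283.0, 428.0], 0.79)]
rack [([364.0, 228.0, 423.0, 280.0], 0.64)]
sample [([402.0, 206.0, 416.0, 240.0], 0.79), ([455.0, 214.0, 479.0, 247.0], 0.75), ([418.0, 197.0, 433.0, 230.0], 0.57)]
blank [([180.0, 306.0, 212.0, 350.0], 0.9)]
spare [([373.0, 240.0, 388.0, 259.0], 0.86)]
solder [([274.0, 250.0, 302.0, 283.0], 0.83), ([120.0, 304.0, 284.0, 431.0], 0.72)]
cutters [([316.0, 202.0, 367.0, 235.0], 0.94), ([362.0, 228.0, 423.0, 279.0], 0.23)]
wheel [([278.0, 233.0, 306.0, 255.0], 0.65), ([402.0, 207.0, 414.0, 238.0], 0.34)]
side [[ 0.351 -0.836  0.783]
 [ 0.178  0.728 -0.663]]
photometer [([244.0, 143.0, 339.0, 208.0], 0.97), ([283.0, 274.0, 334.0, 369.0], 0.37)]
rack [([283.0, 280.0, 335.0, 366.0], 0.93)]
sample [([327.0, 356.0, 355.0, 395.0], 0.79), ([258.0, 375.0, 289.0, 417.0], 0.77), ([308.0, 308.0, 323.0, 345.0], 0.76)]
blank [([281.0, 141.0, 292.0, 167.0], 0.58)]
spare [([286.0, 274.0, 307.0, 300.0], 0.83)]
solder [([331.0, 220.0, 357.0, 248.0], 0.68)]
cutters []
wheel [([371.0, 244.0, 406.0, 272.0], 0.59)]
wrist [[ 0.114  0.645  0.385]
 [ 0.236 -0.065 -0.97 ]]
photometer []
rack []
sample []
1.1 [0.436 3.111 0.   ] [ 0.509  0.421 -0.205]
```

View pics/scene0.png

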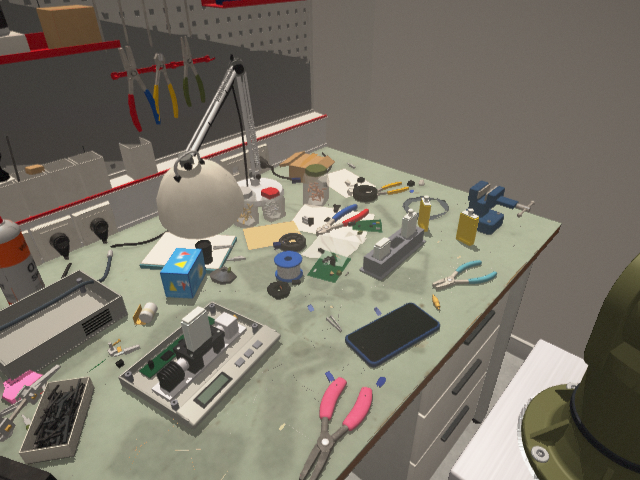

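View pics/side0.png

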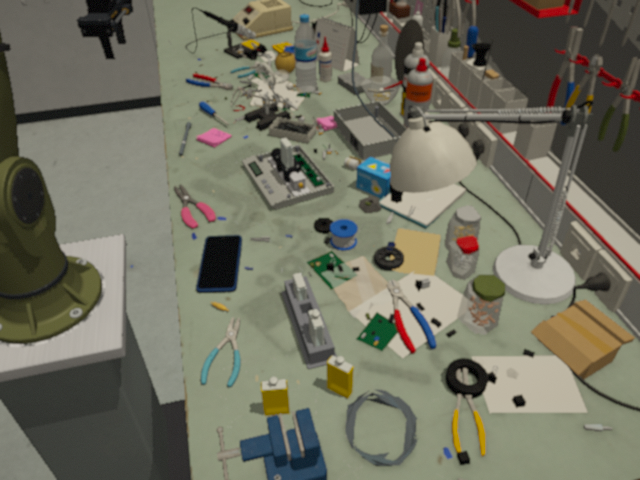

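Scene picture: the white knob-stopper cell in the rack is at (409,222), side picture (315,327). Look-alikes are the yellow cells at scene (425,213) and (467,230), side (341,376) and (274,396); also the spare at scene (380,249) and the blank at scene (196,328). I choose the white one in the rack, at the end away from the photometer.

Run:
```python
from h import *
np.set_printoptions(precision=3,suppress=True)
s=ctrl.grab_frame('scene');d=ctrl.grab_frame('side')
for n,a,b in [('sample',(409,222),(315.5,326)),('blank cap',(196,310),(287,143)),('spare',(380,249),(297,287)),('solder',(288,266),(344,234)),('y1',(425,213),(341,376)),('y2',(467,230),(274,396)),('shade bottom',(200,235),(432,185)),('shade left',(157,205),(391,172)),('phot',(200,370),(290,177))]:
    print(n,tri([(s,a),(d,b)]))
w=ctrl.grab_frame('wrist');st=ctrl.read_state();T=np.eye(4)
R=cv2.Rodrigues(np.array(st['tool_rot']))[0]
V=np.array(w['view']);o=-V[:3,:3].T@V[:3,3]
print('cam in tool',R.T@(o-st['tool_pos']),R.T@V[:3,:3].T,w['camera_matrix'][0],s['camera_matrix'][0])
print('rack yaw',onz(d,(286,290),.036),onz(d,(306,360),.036))
```

```text
sample [ 0.483 -0.252  0.062]
blank cap [0.544 0.257 0.106]
spare [ 0.478 -0.14   0.047]
solder [0.608 0.005 0.021]
y1 [ 0.499 -0.345  0.041]
y2 [ 0.39  -0.35   0.035]
shade bottom [0.826 0.074 0.047]
shade left [0.781 0.14  0.113]
phot [ 0.544  0.276 -0.008]
cam in tool [ 0.068  0.001 -0.154] [[-0.    -0.968 -0.25 ]
 [ 1.    -0.    -0.001]
 [ 0.001 -0.25   0.968]] [391.044   0.    318.657] [445.571   0.    323.438]
rack yaw [ 0.456 -0.134  0.036] [ 0.455 -0.297  0.036]
```

```bash
cat >> h.py <<'E'
def rot(psi):  # tool down, closing line y along (cos,sin)
    c,s=np.cos(psi),np.sin(psi)
    return cv2.Rodrigues(np.array([[-s,c,0],[c,s,0],[0,0,-1.]]))[0].ravel()
E
python3 - <<'E'
from h import *
np.set_printoptions(precision=3,suppress=True)
s=ctrl.grab_frame('scene');d=ctrl.grab_frame('side')
c=[onz(s,p,.022)[:2] for p in [(120,378),(195,425),(283,338),(208,305)]]
print(np.array(c)); e=c[1]-c[2]; psi=np.arctan2(e[1],e[0])-np.pi/2;print('yaw',np.degrees(psi))
e=c[0]-c[3];print(np.degrees(np.arctan2(e[1],e[0])-np.pi/2))
for k in (0,np.pi):
    for p in ([.544,.26,.25],[.48,-.2,.25]): print(k,ctrl.solve_ik(p,rot((psi if p[1]>0 else 0)+k)))
print(ctrl.read_state()['clock'])
E
```

```text
[[0.589 0.378]
 [0.436 0.348]
 [0.465 0.154]
 [0.628 0.189]]
yaw 8.565015424170575
11.64223382390114
0 [-0.81   0.216  0.378  1.56  -0.081  1.381 -0.276]
0 [ 0.058  0.029  0.293  1.752 -0.009  1.362  0.353]
3.141592653589793 [ 0.405  0.438 -1.177  1.517  0.406  1.457  2.507]
3.141592653589793 None
1.35
```

Run:
```python
from h import *
np.set_printoptions(precision=3,suppress=True)
psi=np.radians(9.5)
ims=[]
for i,p in enumerate([[.545,.26,.27],[.52,.21,.25]]):
    ctrl.reach(p,rot(psi)); f=ctrl.grab_frame('wrist');np.save(f'pics/w{i}.npy',f,allow_pickle=True);ims.append(f['img'])
    for t in ['photometer','blank','blank_windows','cell_slot']: print(t,[(np.round(r['rect']).tolist(),round(r['p'],2)) for r in ctrl.search_frame(f,t)[:2]])
cv2.imwrite('pics/w01.png',cv2.resize(np.vstack([x[40:480,:] for x in ims]),(440,600))[:,:,::-1] if 0 else np.hstack([x[:,120:520] for x in ims])[:,:,::-1])
print(ctrl.read_state()['clock'])
```

```text
photometer []
blank [([305.0, 186.0, 327.0, 245.0], 0.76)]
blank_windows [([311.0, 188.0, 323.0, 243.0], 0.44)]
cell_slot [([234.0, 98.0, 393.0, 300.0], 0.9)]
photometer [([258.0, 38.0, 434.0, 266.0], 0.88)]
blank [([343.0, 136.0, 371.0, 188.0], 0.77)]
blank_windows []
cell_slot [([258.0, 38.0, 435.0, 266.0], 0.61)]
4.075
```

View pics/w01.png

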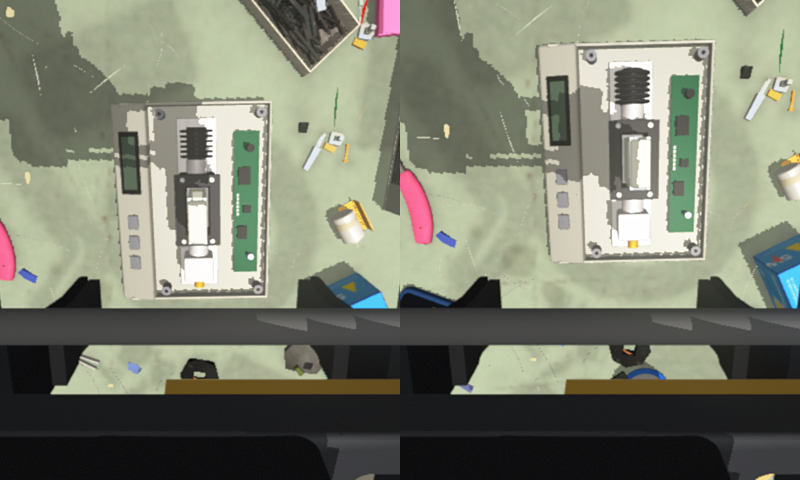

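The photometer lies level in both pictures. The black cell holder is at about (316,208) in the first and (353,160) in the second (full frame), with the blank's white cap inside. Zooming for corners.

Run:
```python
from h import *
f=[np.load(f'pics/w{i}.npy',allow_pickle=True).item() for i in (0,1)]
a=f[0]['img'][160:260,281:348];b=f[1]['img'][110:210,320:387]
cv2.imwrite('pics/z.png',cv2.resize(np.hstack([a,b]),None,fx=5.9,fy=5.9,interpolation=cv2.INTER_CUBIC)[:,:,::-1])
```

```text
(no output)
```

View pics/z.png

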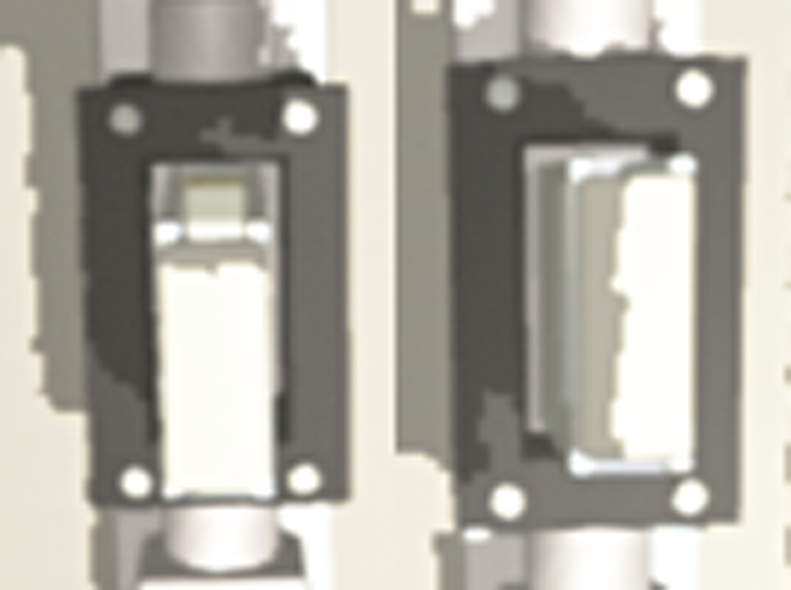

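Run:
```python
from h import *
np.set_printoptions(precision=4,suppress=True)
f=[np.load(f'pics/w{i}.npy',allow_pickle=True).item() for i in (0,1)]
A=lambda p:(p[0]/5.9+281-.4,p[1]/5.9+160-.4)
B=lambda p:((p[0]-395.3)/5.9+320-.4,p[1]/5.9+110-.4)
def rep(n,a,b,order=True):
    P=np.array([tri([(f[0],A(x)),(f[1],B(y))]) for x,y in zip(a,b)])
    for x,y,p in zip(a,b,P): print(n,p,proj(f[0],p)-A(x),proj(f[1],p)-B(y))
    e=[(P[0]-P[2]),(P[1]-P[3])]
    print(n,'mean',P.mean(0),'yaw',[np.degrees(np.arctan2(-v[0],v[1])) for v in e],[np.degrees(np.arctan2(v[1],v[0])) for v in (P[1]-P[0],P[3]-P[2])],'size',np.linalg.norm(e,axis=1),np.linalg.norm(P[1]-P[0]))
rep('screw',[(125,119),(300,118),(136,481),(303,481)],[(503,94),(694,90),(508,501),(690,497)])
rep('corner',[(78,90),(348,86),(90,500),(348,500)],[(447,65),(746,60),(458,530),(740,522)])
rep('cap',[(157,243),(268,240),(163,495),(274,495)],[(580,178),(692,172),(585,460),(692,455)])
# case corners at z=.022 (full-frame px), view 1
for k,c in ((0,[(270,101),(388,103),(386,297)]),(1,[(696,43)]) ):
    pass
for k,pts in ((0,[(268,101),(267,297),(146,103),(152,297)]),(1,[(713-280-0,43),(704-280,261)])):
    q=[onz(f[k],(x+(120 if k==0 else 0),y),.022) for x,y in pts];print(np.array(q)[:,:2]);v=q[0]-q[1];print('case yaw',np.degrees(np.arctan2(-v[0],v[1])))
```

```text
screw [0.5231 0.2927 0.0504] [[0.108  0.0746]] [[-0.1168 -0.0833]]
screw [0.5507 0.2978 0.0515] [[0.0305 0.0224]] [[-0.0332 -0.0246]]
screw [0.5344 0.2339 0.0509] [[0.0744 0.0559]] [[-0.0811 -0.0608]]
screw [0.5616 0.2392 0.0532] [[-0.0316 -0.0252]] [[0.0347 0.0271]]
screw mean [0.5424 0.2659 0.0515] yaw [np.float64(10.816162372631595), np.float64(10.529280039402094)] [np.float64(10.333961015353548), np.float64(11.116058506682458)] size [0.0599 0.0595] 0.02803082278941913
corner [0.5145 0.2956 0.0452] [[-0.0519 -0.0345]] [[0.0559 0.0387]]
corner [0.5578 0.3036 0.0465] [[0.2067 0.1554]] [[-0.2249 -0.1707]]
corner [0.5275 0.2276 0.0451] [[0.3659 0.2784]] [[-0.3975 -0.3029]]
corner [0.5699 0.2366 0.0511] [[0.1813 0.1508]] [[-0.1994 -0.1618]]
corner mean [0.5425 0.2659 0.047 ] yaw [np.float64(10.807576727255514), np.float64(10.241770118982208)] [np.float64(10.433878700724332), np.float64(11.983096222884786)] size [0.0692 0.0682] 0.04404724667923754
cap [0.532  0.2821 0.1057] [[0.4024 0.294 ]] [[-0.4427 -0.3308]]
cap [0.5466 0.2849 0.1023] [[-0.2223 -0.1616]] [[0.2456 0.1798]]
cap [0.5385 0.2482 0.1118] [[0.3366 0.2622]] [[-0.3734 -0.2897]]
cap [0.5532 0.2501 0.1075] [[-0.589  -0.4459]] [[0.6559 0.4874]]
cap mean [0.5426 0.2663 0.1068] yaw [np.float64(10.877446572319384), np.float64(10.692885941604064)] [np.float64(10.829166977380078), np.float64(7.68242059590854)] size [0.0351 0.0357] 0.015334380351930606
[[0.5928 0.379 ]
 [0.635  0.1792]
 [0.4762 0.3572]
 [0.5101 0.1579]]
case yaw 11.922900298463423
[[0.5957 0.3773]
 [0.6345 0.1776]]
case yaw 10.97814248814182
```

Screws and corners agree: slot at (0.5424, 0.2659, 0.05), yaw 10.7°; cap top 0.107. Now the rack from two places.

Run:
```python
from h import *
for i,p in enumerate([[.48,-.20,.25],[.50,-.24,.23]]):
    ctrl.reach(p,rot(0)); f=ctrl.grab_frame('wrist');np.save(f'pics/r{i}.npy',f,allow_pickle=True)
    r=ctrl.search_frame(f,'rack')[0];print(r)
    for t in ['sample','spare']: print(t,[(np.round(r['rect']).tolist(),round(r['p'],2)) for r in ctrl.search_frame(f,t)[:3]])
    x0=int(r['rect'][0])-12;y0=max(0,int(r['rect'][1])-12)
    c=f['img'][y0:y0+240,x0:x0+160]
    print(x0,y0)
    cv2.imwrite(f'pics/rc{i}.png',c)
import cv2
a=cv2.imread('pics/rc0.png');b=cv2.imread('pics/rc1.png');h=min(len(a),len(b))
z=cv2.resize(np.hstack([a[:h],b[:h]]),None,fx=2.5,fy=2.5,interpolation=cv2.INTER_CUBIC)[:,:,::-1]
cv2.imwrite('pics/rz.png',z);print(z.shape,a.shape,ctrl.read_state()['clock'])
```

```text
{'rect': [289.3, 111.8, 350.0, 303.1], 'p': 0.83}
sample [([316.0, 346.0, 360.0, 379.0], 0.95), ([311.0, 241.0, 330.0, 305.0], 0.89), ([207.0, 344.0, 259.0, 393.0], 0.72)]
spare [([308.0, 136.0, 329.0, 179.0], 0.97)]
277 99
{'rect': [265.8, 58.2, 335.0, 270.1], 'p': 0.8}
sample [([199.0, 345.0, 229.0, 363.0], 0.86), ([289.0, 205.0, 312.0, 266.0], 0.78), ([300.0, 294.0, 343.0, 360.0], 0.61)]
spare [([283.0, 78.0, 306.0, 130.0], 0.75), ([265.0, 60.0, 333.0, 266.0], 0.67)]
253 46
(600, 800, 3) (240, 160, 3) 6.3167
```

View pics/rz.png

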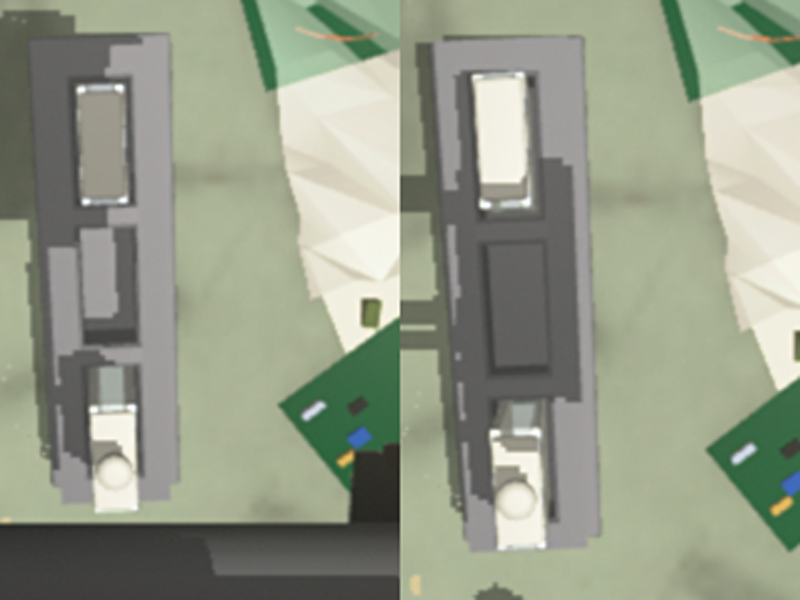

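The rack picture shows the white knob-stopper cell at its lower (-y) end, knob at about (323,287) in view 1, the free pocket in the middle (320,213), and the flat-capped spare at the top (318,157). The white cell is the sample; the yellow ones are outside the rack.

Run:
```python
from h import *
np.set_printoptions(precision=4,suppress=True)
f=[np.load(f'pics/r{i}.npy',allow_pickle=True).item() for i in (0,1)]
A=lambda p:(p[0]/2.5+277-.3,p[1]/2.5+99-.3)
B=lambda p:((p[0]-400)/2.5+253-.3,p[1]/2.5+46-.3)
def rep(n,a,b):
    P=np.array([tri([(f[0],A(x)),(f[1],B(y))]) for x,y in zip(a,b)])
    print(n,P.mean(0),P[:,2],'res',[proj(f[0],p)[0]-A(x) for x,p in zip(a,P)][0])
    if len(P)>1:
        for k,z in ((0,.036),(1,.036)):
            Q=np.array([onz(f[k],(A,B)[k](x),z) for x in (a,b)[k]]);print('  onz',k,Q.mean(0))
        e=P[:2].mean(0)-P[2:].mean(0);print('  yaw',np.degrees(np.arctan2(-e[0],e[1])),np.linalg.norm(e))
    return P.mean(0)
m=rep('mid',[(77,227),(134,226),(81,344),(138,343)],[(481,239),(545,238),(489,375),(550,373)])
s=rep('spare pocket',[(70,77),(130,77),(76,207),(135,205)],[(468,72),(535,72),(478,218),(541,215)])
k=rep('knob',[(115,471)],[(516,499)])
c=rep('stopper',[(90,410),(135,408),(95,511),(138,509)],[(490,430),(542,429),(497,548),(546,546)])
for a,b in ((s,m),(m,k),(s,k)):
    e=a-b;print(np.degrees(np.arctan2(-e[0],e[1])),np.linalg.norm(e[:2]))
```

```text
mid [ 0.4827 -0.1953  0.0383] [0.0448 0.0423 0.0315 0.0346] res [ 0.3858 -0.1909]
  onz 0 [ 0.4824 -0.1955  0.036 ]
  onz 1 [ 0.4828 -0.1949  0.036 ]
  yaw 1.5616145245094848 0.0481719860284909
spare pocket [ 0.4804 -0.1417  0.0426] [0.0418 0.0399 0.0431 0.0457] res [-0.1125  0.0561]
  onz 0 [ 0.4804 -0.142   0.036 ]
  onz 1 [ 0.48   -0.1413  0.036 ]
  yaw 2.533839196748959 0.045597603971328594
knob [ 0.4849 -0.2495  0.0915] [0.0915] res [-0.1074  0.0657]
stopper [ 0.4851 -0.2491  0.0821] [0.088  0.0825 0.0809 0.0772] res [ 0.2873 -0.1634]
  onz 0 [ 0.4854 -0.2661  0.036 ]
  onz 1 [ 0.4828 -0.2607  0.036 ]
  yaw 1.7946150850454905 0.04050006604461295
2.3979537051363273 0.05359450164140035
2.330253389985018 0.054240881105809026
2.363900645241303 0.10783536392841504
```

```bash
cat >> h.py <<'E'
SLOT=np.array([.5424,.2660]);PY=np.radians(10.7);MID=np.array([.4827,-.1953]);SAM=np.array([.4849,-.2493]);RY=np.radians(2.4)
def stat(n=''):
    s=ctrl.read_state();print(n,'t',round(s['clock'],2),'p',np.round(s['tool_pos'],4),'f',np.round(s['ft_force'],2),'gap',round(s['finger_gap'],4),'grip',round(s['grip_force'],1));return s
def at(xy,z): return [xy[0],xy[1],z]
E
python3 - <<'E'
from h import *
B=np.array([.5425,.2662])
ctrl.reach(at(B,.18),rot(PY))
ctrl.move_straight(at(B,.075),speed=.1);stat('down')
ctrl.close_gripper();stat('grip')
ctrl.move_straight(at(B,.10),speed=.06);stat('up')
ctrl.move_straight(at(B,.19),speed=.15);stat('up')
f=ctrl.grab_frame('wrist');save(f,'held')
E
```

```text
down t 9.37 p [0.5431 0.2664 0.0758] f [ 0.54 -0.21 -0.03] gap 0.0868 grip 0.0
grip t 10.51 p [0.5425 0.2662 0.075 ] f [-1.13 -0.08  0.35] gap 0.0157 grip 30.0
up t 11.07 p [0.5426 0.2664 0.1004] f [-0.09 -0.12 -0.97] gap 0.0157 grip 30.0
up t 11.82 p [0.5418 0.2661 0.189 ] f [-0.49  0.5  -0.94] gap 0.016 grip 30.0
```

Run:
```python
from h import *
ctrl.reach(at(MID,.15),rot(RY));ctrl.move_straight(at(MID,.088),speed=.12);s0=stat('above')
for z in (.079,.074,.069,.062,.056,.0535):
    ctrl.move_straight(at(MID,z),speed=.05);s=stat(z)
    if s['ft_force'][2]-s0['ft_force'][2]>4: print('contact');break
f=ctrl.grab_frame('wrist');cv2.imwrite('pics/mid.png',cv2.resize(f['img'][60:360,200:440],None,fx=2,fy=2)[:,:,::-1])
```

```text
above t 14.25 p [ 0.4831 -0.1955  0.0883] f [-0.44 -0.22 -0.06] gap 0.0158 grip 30.0
0.079 t 14.58 p [ 0.4826 -0.1952  0.0789] f [-1.11 -0.58 -0.74] gap 0.0154 grip 30.0
0.074 t 14.83 p [ 0.4825 -0.1952  0.0737] f [-0.04  0.21 -0.44] gap 0.0158 grip 30.0
0.069 t 15.08 p [ 0.4824 -0.1952  0.0686] f [-1.48  0.5  -0.58] gap 0.0157 grip 30.0
0.062 t 15.38 p [ 0.4823 -0.1952  0.0616] f [ 0.03 -0.45 -0.39] gap 0.0158 grip 30.0
0.056 t 15.64 p [ 0.4824 -0.1953  0.0556] f [ 0.03 -0.86  0.06] gap 0.0157 grip 30.0
0.0535 t 15.89 p [ 0.4826 -0.1953  0.0534] f [ 0.39 -0.85 -0.99] gap 0.016 grip 30.0
```

View pics/mid.png

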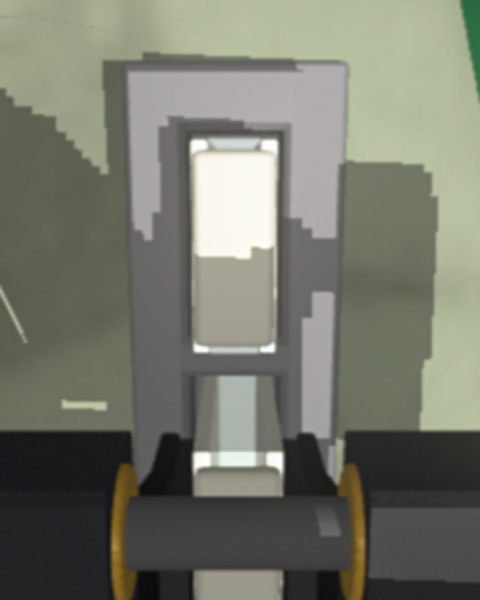

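The picture shows the blank in the middle pocket (crop centre-bottom, x≈238) and the spare undisturbed at (233,250). I'll seat it, release, and fetch the sample.

Run:
```python
from h import *
z=.0535
while z>.0495:
    z-=.001;ctrl.move_straight(at(MID,z),speed=.03);s=ctrl.read_state()
    if s['ft_force'][2]>2.5: break
stat('seat');ctrl.let_go();stat('open')
ctrl.move_straight(at(MID,.15),speed=.15)
f=ctrl.grab_frame('wrist')
ctrl.move_straight(at(SAM,.15),rot(RY))
ctrl.move_straight(at(SAM,.053),speed=.12);stat('at sample')
ctrl.close_gripper();stat('grip')
ctrl.move_straight(at(SAM,.08),speed=.06);stat('up')
ctrl.move_straight(at(SAM,.17),speed=.15);stat('up')
g=ctrl.grab_frame('wrist')
cv2.imwrite('pics/after.png',np.hstack([f['img'][:,120:520],g['img'][:,120:520]])[:,:,::-1])
```

```text
seat t 16.19 p [ 0.483  -0.1954  0.0529] f [-1.44  1.36  3.22] gap 0.0157 grip 30.0
open t 17.52 p [ 0.4827 -0.1953  0.0525] f [-0.44  0.11  0.88] gap 0.0872 grip 0.0
at sample t 19.83 p [ 0.4854 -0.2497  0.0537] f [-0.3  -0.12 -0.43] gap 0.0872 grip 0.0
grip t 20.98 p [ 0.4848 -0.2493  0.0529] f [ 0.19 -0.73 -0.91] gap 0.0156 grip 30.0
up t 21.57 p [ 0.4851 -0.2491  0.0802] f [ 0.03 -0.96 -0.63] gap 0.0157 grip 30.0
up t 22.32 p [ 0.4844 -0.2488  0.1692] f [-0.52 -0.05 -0.64] gap 0.0159 grip 30.0
```

View pics/after.png

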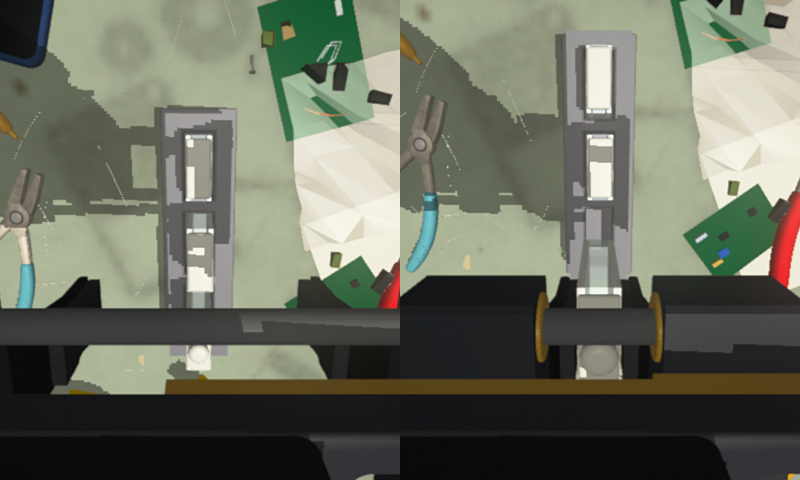

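Left: blank stands in the middle place (199,255) and the spare is untouched. Right: the sample is gripped (600,355) and clear of the rack. On to the slot.

Run:
```python
from h import *
ctrl.reach(at(SLOT,.17),rot(PY));ctrl.move_straight(at(SLOT,.105),speed=.12);s0=stat('above')
for z in (.096,.092,.088,.082,.077):
    ctrl.move_straight(at(SLOT,z),speed=.05);s=stat(z)
    if s['ft_force'][2]>4: print('contact');break
f=ctrl.grab_frame('wrist');cv2.imwrite('pics/slot.png',cv2.resize(f['img'][100:400,200:440],None,fx=2,fy=2)[:,:,::-1])
```

```text
above t 24.94 p [0.5429 0.2658 0.1054] f [ 0.44 -0.62 -0.16] gap 0.0159 grip 30.0
0.096 t 25.27 p [0.5422 0.266  0.0959] f [ 0.09  0.29 -0.41] gap 0.0158 grip 30.0
0.092 t 25.52 p [0.5422 0.266  0.0918] f [-0.56  0.95 -0.44] gap 0.0161 grip 30.0
0.088 t 25.77 p [0.5422 0.2659 0.0877] f [ 0.    0.04 -1.01] gap 0.0155 grip 30.0
0.082 t 26.04 p [0.5421 0.2658 0.0815] f [-0.03 -0.47 -0.46] gap 0.0158 grip 30.0
0.077 t 26.29 p [0.5421 0.2659 0.0766] f [ 0.15  0.13 -1.29] gap 0.0157 grip 30.0
```

View pics/slot.png

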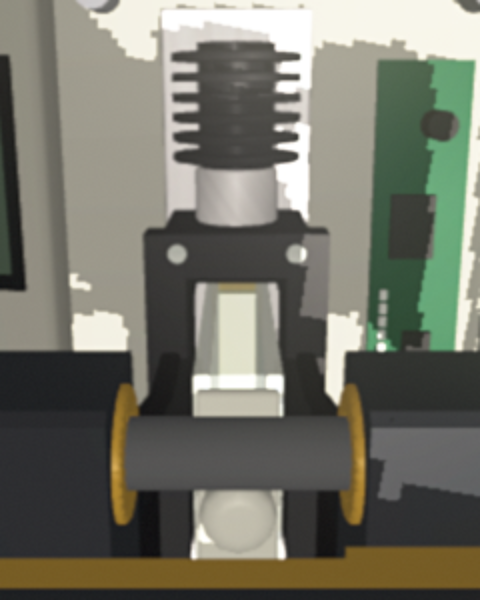

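The sample is in the mouth of the slot (crop (238,450)) without contact. Pressing down in small steps while watching the force.

Run:
```python
from h import *
z=.077
while z>.058:
    z-=.001;ctrl.move_straight(at(SLOT,z),speed=.02);s=ctrl.read_state();print(round(z,4),np.round(s['tool_pos'][2],4),np.round(s['ft_force'],1))
    if s['ft_force'][2]>13: break
stat('end');ctrl.sleep(.5);stat('hold')
```

```text
0.076 0.076 [ 0.6 -0.9 -1.2]
0.075 0.075 [ 0.4 -0.5 -1.1]
0.074 0.0742 [-0.8 -0.4  1.7]
0.073 0.0731 [-0.6 -0.2  2.4]
0.072 0.072 [-0.5  0.1  2.1]
0.071 0.071 [-0.8 -1.3  2.7]
0.07 0.07 [0.2 0.5 3.4]
0.069 0.069 [0.  0.5 2.9]
0.068 0.068 [-0.2 -0.1  2.7]
0.067 0.067 [-0.   0.2  4. ]
0.066 0.066 [0.5 0.1 4.1]
0.065 0.065 [-0.8 -0.4  4.2]
0.064 0.064 [ 0.4 -0.2  5.1]
0.063 0.063 [-0.9 -0.5  4.3]
0.062 0.0628 [-2.  -0.4 10. ]
0.061 0.0628 [-4.8 -1.6 16.3]
end t 30.34 p [0.5426 0.266  0.0628] f [-4.8  -1.61 16.3 ] gap 0.0158 grip 30.0
hold t 30.84 p [0.5426 0.266  0.0628] f [-4.74 -1.5  15.76] gap 0.0158 grip 30.0
```

Run:
```python
from h import *
stat();print(ctrl.close_job())
```

```text
t 30.84 p [0.5426 0.266  0.0628] f [-4.74 -1.5  15.76] gap 0.0158 grip 30.0
the job is handed in; nothing more can be done
None
```

The blank stands in the rack's middle place, and the sample is gripped by its frosted faces and held against the lift's bottom stop with about 16 N; I handed the job in at 30.8 s.

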